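Pin two stacked plates together

TASK

Two steel plates lie stacked in the welding fixture, with a pin in one of their two holes. Take the long pin from the wooden stand, push it down through the open hole of both plates until its collar rests on the upper plate, and only then let go. Leave the short pin, the fitted pin and the plates in their places.

Things in the scene. Friction and masses are not known exactly. Their poses are not given: they have to be found in the camera images.
- stack_pin: Long steel pin, 104 mm, upright in a pocket of a wooden block, its tip 14 mm above the table; stands higher than the short pin. From the tip: shank 62 mm long, 18 mm thick (lowest 14 mm tapers to 8 mm), collar 36 mm wide, 6 mm thick, then ribbed grip 24 mm in diameter, 36 mm long (68 to 104 mm above the tip). Origin: centre of the tip; z along the pin towards the grip. About 0.2 kg.
- short_pin: Same collar and grip but a shank of only 20 mm (62 mm in all): too short for the job. Sits in the other pocket, 100 mm from the long pin, its collar on the wooden block's top (block 160 x 56 x 50 mm high, fixed; pockets 19 mm wide, 36 mm deep). The two pins may stand either way round. Origin: centre of its tip; z towards the grip.
- fitted_pin: A pin just like the long one, already fully home in the other hole of the plates, 90 mm from the open hole; its top is 108 mm above the table. Origin: centre of its tip, 4 mm above the table; z towards the grip.
- open_hole (a point): Mouth centre of the open hole, on the upper plate's top, 66 mm above the table; x points away from the fitted pin, z up. 25 mm wide, it runs down through two loose plates (150 x 90 x 12 mm each) and the 42 mm thick fixed base (176 x 116 mm) to the table; stops below the plate's top leave 1.5 mm play. Any yaw. With the pin's collar on the plate its tip is 4 mm above the table.
Not all that is in view belongs to the job. Leave any red look-alike of the stack_pin alone.

How it is judged (in metres and radians):
On the way:
1. the long pin, still held, is pushed through the open hole of both plates to within about 15 mm of home (horizontal distance between stack_pin and open_hole below 0.012 m and height (world z) of stack_pin below 0.02 m and contact force between stack_pin and the fingers above 0.5 N), for 0.1 s.
At the end, for the whole second after the job is handed in: Long pin released, still, in the open hole through both plates: tip under 14 mm above the table (collar within 10 mm of the plate), within 12 mm of the hole axis, under 10 degrees from upright. Short and fitted pins within 20 mm of their starts, the open hole within 15 mm (horizontal distance between stack_pin and open_hole below 0.012 m and height (world z) of stack_pin below 0.014 m and angle between stack_pin's own z axis and vertical below 0.18 rad and linear speed of stack_pin below 0.02 m/s and contact force between stack_pin and the fingers below 0.1 N and distance of each of short_pin, fitted_pin from where it was at the start of the episode below 0.02 m and distance of open_hole from where it was at the start of the episode below 0.015 m); the robot touches nothing.
It fails at once if the short pin is taken out of its pocket (distance of short_pin from where it was at the start of the episode above 0.03 m).
It fails at once if the fitted pin is pulled out (distance of fitted_pin from where it was at the start of the episode above 0.03 m).
It also fails if it takes over 45 s, if anything falls off the work surface, if the arm or the gripper's body presses on something with over 40 N, if the wrist force passes 120 N, or if a joint passes its speed limit or range.

ROBOT

A 6-joint arm with a two-finger parallel gripper is mounted at the origin on a cart in front of the work surface, level with it; the furniture and walls round the work are solid. World frame = base frame: x ahead of the robot, y to its left, z up, the work surface at z = 0. Lengths are in m, angles in degrees, forces in N, time in s.
With the tool pointing down it reaches from about 0.4 to 0.825 m from the base axis. Payload 7 kg.
Tool frame: the origin (TCP) lies at the very end of the fingers, on their centre line; the grasp point (between the pads) lies 19 mm behind it (r.grasp_offset is the z of the grasp point in the tool frame, in m); z points along the fingers, y is the direction in which the jaws open and shut (so a half turn about z gives the same grasp; the last joint's range is limited). The gripper opens to 88 mm and grips with 3 to 60 N. Pads are 19 mm wide; open, the fingers measure 130 mm over their backs; the gripper's body (78 mm by 193 mm) begins 47 mm behind the grasp point.
Start: joints at [-55.342, 20.546, 0.682, 0, -70.136, -16.507], TCP at [0.21, -0.641, 0.227] pointing down, gripper open.
Joint ranges: [-176.03, 176.03], [-82.01, 121.73], [-58.28, 71.71], [-173.87, 95.51], [-174.79, -0.11], [-173.66, 173.66]. Speed limits (degrees/s): [136.94, 136.94, 172.46, 180, 180, 180].

INTERFACE

Orientations are given as [roll, pitch, yaw] about the fixed x, y, z axes, in that order (R = Rz(yaw) Ry(pitch) Rx(roll)).
In Python, from plant import r gives the robot as it stands.
- The arm moves only by the tool carry_out, never from a script. Its argument "plan" is a list of rows, each a list of 6 numbers: the shift along the world's x, y, z in m, then the turn, a rotation vector about the world's x, y, z in rad. In form: [[tx, ty, tz, wx, wy, wz], ...]. A call has 1 to 12 rows; each row shifts and turns the pose as measured when the row begins; what a row does not reach is not made up. A row lasts 1/12 s, in which the tool goes at most 41.7 mm and 7.16 degrees, less where a joint would pass 70% of its speed; a pose out of reach is approached as far as the arm can. A call with a gripper value outside its range is refused whole. "fingers" is the closure, from -1 (fully open) to 1 (shut), set as the call begins (left out, the last holds). The fingers move at their own pace and stop on an object; "force" is the grip in N (left out, the last holds). Time passes only in rows, so rows that do not move let the fingers close. It gives the time, the measured TCP pose, the force and the opening at its end, in the units of the state.
- r.get_state(): the state, without advancing time (a new reading comes with each control period).
- r.capture(name): name is "scene" or "top" or "wrist"; returns the picture (420x560x3 uint8, red, green, blue); there is no depth.
- r.camera_model(name): a dict with "fov_y" (degrees; the focal length in pixels is half the picture's height over the tangent of half this angle, whatever the lens; pixels are square), "cx", "cy" (the principal point, pixels), "R" (3x3) and "t" (3): a world point X has camera coordinates R X + t; the wrist camera has in their place "mount" (4x4, takes a point from camera to tool coordinates, whose origin is the TCP and whose axes are the flange's). Camera axes: x right, y down, z forward; pixel columns grow to the right and rows downward; lengths in m; the calibration is good to about 2 mm. A picture is of the moment at which its call begins: read the wrist's pose just before it. camera_model takes no time and is no camera call.
- r.close_job(): hands the job in, once; it reports no verdict.
The state is a dict: "time_s": time; "joints": joint angles; "qd": joint speeds; "joint_torque": joint torques, N m; "tcp_pos": TCP position; "eef_rot": TCP orientation; "contact_force": force on the tool from outside, world axes, zero at the start; "moment": the same for the moment, N m; "gripper_width": finger opening in m.
Only numpy, scipy, OpenCV 4.12 (cv2) and the standard library are available. Lean on these libraries where they do the work, as an engineer would, in place of code of your own. Each camera call takes 0.05 s, during which the arm holds its last target.

## Working session

There is one attempt and no reset: what is moved stays moved. The work goes in short steps, Python scripts to look and compute and a tool call to move; the robot and the scene stay as the last step left them, time stands still between calls to the robot, and variables do not carry over. Pictures are saved under pics/ and viewed, and the job is handed in when it is done.

Besides the shell and the picture viewer there is one more tool, called after "Call:" in YAML: its name, and indented under it one key for each argument. carry_out: Moves the arm, as the interface text tells. Its arguments: {"type":"object","properties":{"plan":{"type":"array"},"fingers":{"type":"number"},"force":{"type":"number"}},"required":["plan"]}

```bash
mkdir -p pics; ls
python3 - <<'E'
from plant import r
import cv2,json
for n in ["scene","top"]:
    im=r.capture(n); cv2.imwrite(f"pics/{n}0.png",im[:,:,::-1])
    print(n,r.camera_model(n))
print(r.camera_model("wrist")); print(r.get_state(), r.grasp_offset)
E
```

```text
pics
scene {'fov_y': 49.54287391142026, 'cx': 275.5562554107163, 'cy': 206.3568107576663, 'R': array([[ 0.72204403, -0.69179484, -0.00850395],
       [-0.41963528, -0.42814545, -0.80037348],
       [ 0.55005332,  0.58147345, -0.59944138]]), 't': array([-0.36699944,  0.3404995 ,  0.54818326])}
top {'fov_y': 53.40795819652376, 'cx': 275.50014755389765, 'cy': 209.07163614666132, 'R': array([[-0.02383962, -0.99970358,  0.00494235],
       [-0.98367677,  0.02257485, -0.17852282],
       [ 0.17835833, -0.00911759, -0.98392336]]), 't': array([0.10469162, 0.58653664, 0.8915593 ])}
{'fov_y': 60.3358096401289, 'cx': 271.7106274079086, 'cy': 205.3241367227227, 'mount': array([[-1.39711864e-03, -9.63769325e-01, -2.66733456e-01,
         7.12040673e-02],
       [ 9.99998665e-01, -1.12047793e-03, -1.18933158e-03,
        -8.77955178e-04],
       [ 8.47372346e-04, -2.66734761e-01,  9.63769604e-01,
        -1.58033248e-01],
       [ 0.00000000e+00,  0.00000000e+00,  0.00000000e+00,
         1.00000000e+00]])}
{'time_s': 0.1, 'joints': array([-5.53414849e+01,  2.05875327e+01,  6.40040434e-01, -1.77609681e-02,
       -7.01368674e+01, -1.65078293e+01]), 'qd': array([ 0.00572203, -0.00766526,  0.04175834,  0.08655655, -0.02482228,
       -0.03417244]), 'joint_torque': array([-1.21196972e-03, -5.84161341e+01,  2.93750435e+01,  7.01553896e+00,
        1.01589793e-02, -1.07077749e-04]), 'tcp_pos': array([ 0.21012379, -0.64100325,  0.22572176]), 'eef_rot': array([ 1.79914373e+02, -7.96348358e-03, -1.61855355e+02]), 'contact_force': array([-0.02355614, -0.40150686,  0.07057681]), 'moment': array([-0.00674035,  0.0125627 , -0.01826042]), 'gripper_width': 0.08796151965760361} -0.0188
```

View pics/scene0.png

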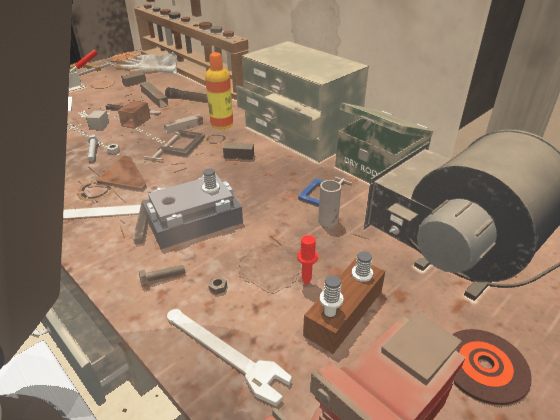

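View pics/top0.png

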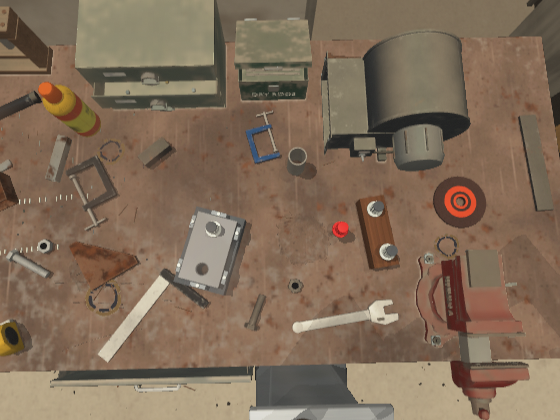

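Run:
```python
import cv2,numpy as np
a=cv2.imread("pics/scene0.png");b=cv2.imread("pics/top0.png")
c1=cv2.resize(a[225:355,280:400],None,fx=4,fy=4,interpolation=cv2.INTER_CUBIC)
cv2.imwrite("pics/c1.png",c1)
c2=cv2.resize(b[190:280,345:410],None,fx=6,fy=6,interpolation=cv2.INTER_CUBIC)
c3=cv2.resize(b[200:300,165:255],None,fx=5.4,fy=5.4,interpolation=cv2.INTER_CUBIC)[:540]
c2=c2[:540]
cv2.imwrite("pics/c2.png",np.hstack([c2[:,:390],c3[:,:400]]))
print(c2.shape,c3.shape)
```

```text
(540, 390, 3) (540, 486, 3)
```

View pics/c1.png

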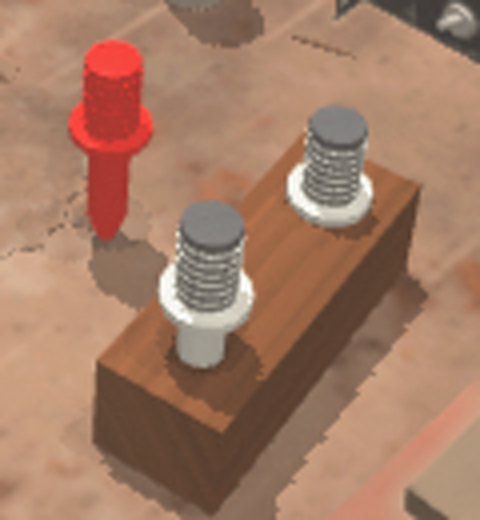

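View pics/c2.png

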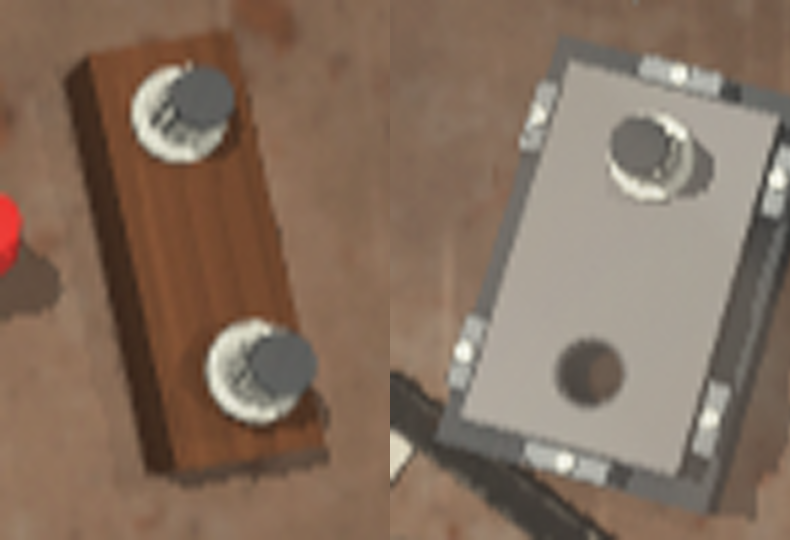

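```bash
cat > h.py <<'E'
import numpy as np,cv2
from plant import r
def K(m): return 210/np.tan(np.radians(m["fov_y"]/2))
def ray(name,uv,st=None):
    m=r.camera_model(name);f=K(m)
    d=np.array([(uv[0]-m["cx"])/f,(uv[1]-m["cy"])/f,1])
    if name=="wrist":
        from scipy.spatial.transform import Rotation as Ro
        T=np.eye(4);T[:3,:3]=Ro.from_euler("xyz",st["eef_rot"],degrees=True).as_matrix();T[:3,3]=st["tcp_pos"]
        T=T@np.array(m["mount"]);return T[:3,3],T[:3,:3]@d
    R=np.array(m["R"]);return -R.T@m["t"],R.T@d
def onz(name,uv,z,st=None):
    o,d=ray(name,uv,st);return o+d*(z-o[2])/d[2]
def blob(im,x0,y0,x1,y1,f):
    p=im[y0:y1,x0:x1].astype(int);m=f(p).astype(np.uint8)
    n,l,s,c=cv2.connectedComponentsWithStats(m)
    i=1+np.argmax(s[1:,4]);return c[i]+[x0,y0],s[i]
E
python3 - <<'E'
from h import *
b=cv2.imread("pics/top0.png")[:,:,::-1];a=cv2.imread("pics/scene0.png")[:,:,::-1]
g=lambda p:(abs(p[...,0]-p[...,2])<18)&(p.mean(-1)<115)&(p.mean(-1)>75)
for nm,im,box,z in [("top",b,(378,238,402,262),.118),("top",b,(366,197,390,216),.092),("top",b,(202,217,224,237),.108),
  ("scene",a,(322,273,343,290),.118),("scene",a,(355,248,374,264),.092),("scene",a,(200,166,218,182),.108)]:
    c,s=blob(im,*box,g);print(nm,c,s,onz(nm,c,z))
c,s=blob(b,192,259,212,280,lambda p:p.mean(-1)<125);print(c,s,onz("top",c,.066))
E
```

```text
top [391.14018692 250.44859813] [  6   7  14  12 107] [ 0.48454108 -0.14543103  0.118     ]
top [377.59375    206.57291667] [ 4  5 14 11 96] [ 0.58209471 -0.13034816  0.092     ]
top [211.15217391 226.91304348] [ 4  5 11 11 92] [0.54366091 0.22800315 0.108     ]
scene [331.53658537 285.73170732] [ 3  8 16  9 41] [ 0.47323657 -0.15335372  0.118     ]
scene [363.60606061 260.24242424] [ 2  9 15  6 33] [ 0.57178515 -0.13822514  0.092     ]
scene [208.96428571 174.85714286] [ 4  6 11  7 28] [0.53374532 0.21620596 0.108     ]
[201.42276423 268.61788618] [  4   4  12  13 123] [0.45875155 0.2549432  0.066     ]
```

The long pin is the front pin in the scene view at (333,281), top view (391,250). Its collar stands off the block with the shank showing. The one at scene (364,257), top (378,206) has its collar on the block, so it is the short pin. The red one at scene (308,260) is the decoy. The crop confirms this.

Call:
carry_out:
  plan:
    - [0,0,0.04,0,0,0]
    - [0,0,0.04,0,0,0]
    - [0.005,0.01,0.03,0,0,-0.0135]
    - [0.015,0.03,0,0,0,-0.0135]
    - [0.018,0.034,0,0,0,-0.0135]
    - [0.018,0.034,0,0,0,-0.0135]
    - [0.018,0.034,0,0,0,-0.0135]
    - [0.018,0.034,0,0,0,-0.0135]
    - [0.018,0.034,0,0,0,-0.0135]
    - [0.018,0.034,0,0,0,-0.0135]
    - [0.018,0.034,0,0,0,-0.0135]
    - [0.018,0.034,0,0,0,-0.0135]
  fingers: -1

```text
time_s: 1.1
tcp_pos: [0.3722, -0.3175, 0.3308]
eef_rot: [179.1, -0.2, -170.6]
contact_force: [0.8, 0.4, 0.6]
gripper_width: 0.0875
```

Call:
carry_out:
  plan:
    - [0.02,0.032,0,0,0,0]
    - [0.02,0.032,0,0,0,0]
    - [0.02,0.032,-0.01,0,0,0]
    - [0.018,0.03,-0.02,0,0,0]
    - [0.015,0.025,-0.03,0,0,0]
    - [0.012,0.015,-0.03,0,0,0]
    - [0.005,0.005,-0.03,0,0,0]
    - [0,0,0,0,0,0]
    - [0,0,0,0,0,0]

```text
time_s: 1.85
tcp_pos: [0.4865, -0.1304, 0.209]
eef_rot: [179.1, 0.1, -170.2]
contact_force: [-0.4, 0.5, 0.7]
gripper_width: 0.0876
```

Run:
```python
from h import *
import json
st=r.get_state();im=r.capture("wrist");cv2.imwrite("pics/w1.png",im[:,:,::-1])
json.dump({k:(v.tolist() if hasattr(v,'tolist') else v) for k,v in st.items()},open("w1.json","w"))
print(st["tcp_pos"],st["eef_rot"])
```

```text
[ 0.48646151 -0.13037207  0.2090207 ] [ 1.79114476e+02  1.11495511e-01 -1.70170733e+02]
```

View pics/w1.png

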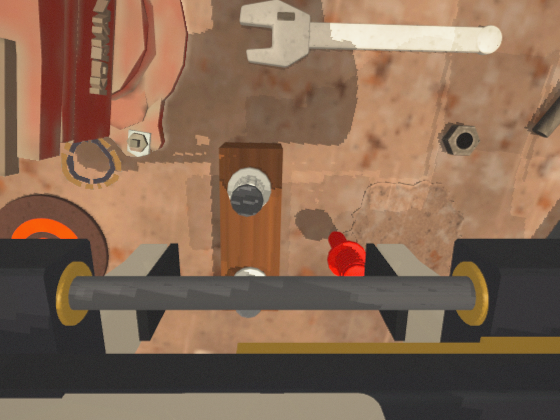

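Run:
```python
from h import *
import json
st=json.load(open("w1.json"));im=cv2.imread("pics/w1.png")[:,:,::-1]
c,s=blob(im,225,165,275,222,lambda p:(p.mean(-1)<100)&(abs(p[...,0]-p[...,2])<25));print(c,s)
# disc: bottom extent
print(onz("wrist",c,.118,st), onz("wrist",(247,200),.118,st))
print(onz("scene",(332.6,281.1),.118),onz("scene",(363.9,257.5),.092))
cv2.imwrite("pics/w1c.png",cv2.resize(im[160:230,215:285,::-1],None,fx=8,fy=8))
```

```text
[246.78111588 200.16165951] [  6  19  32  31 699]
[ 0.48367308 -0.1485444   0.118     ] [ 0.48352971 -0.1484089   0.118     ]
[ 0.4812171  -0.14851976  0.118     ] [ 0.57722332 -0.13465076  0.092     ]
```

View pics/w1c.png

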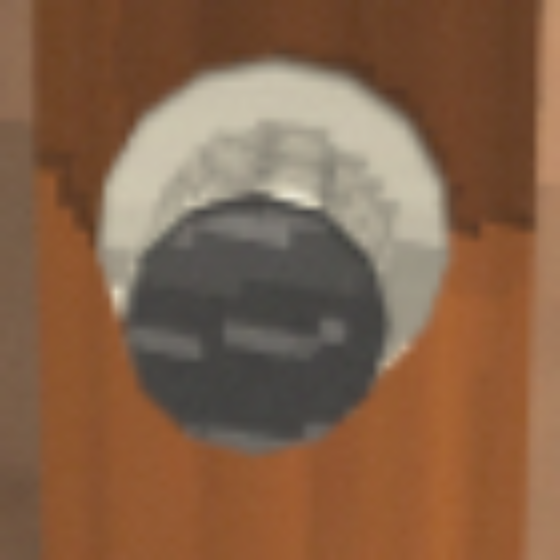

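Call:
carry_out:
  plan:
    - [-0.0015,-0.009,0,-0.008,-0.001,0]
    - [-0.0015,-0.009,0,-0.008,-0.001,0]
    - [0,0,-0.02,0,0,0]
    - [0,0,-0.02,0,0,0]
    - [0,0,-0.02,0,0,0]
    - [0,0,0,0,0,0]
    - [0,0,0,0,0,0]

```text
time_s: 2.48
tcp_pos: [0.4862, -0.1586, 0.1599]
eef_rot: [-179.5, 1.1, -170.5]
contact_force: [-0.6, 0.0, 0.9]
gripper_width: 0.0879
```

Call:
carry_out:
  plan:
    - [-0.0025,0.011,0,0,0,0]
    - [0,0,0,0,0,0]
    - [0,0,0,0,0,0]

```text
time_s: 2.73
tcp_pos: [0.485, -0.1489, 0.1644]
eef_rot: [-179.4, 1.4, -170.7]
contact_force: [0.5, 0.2, 0.4]
gripper_width: 0.0876
```

Run:
```python
from h import *
from scipy.spatial.transform import Rotation as Ro
for i in range(2):
    st=r.get_state();print(st["time_s"],st["tcp_pos"],st["eef_rot"])
    A=Ro.from_euler("xyz",st["eef_rot"],degrees=True);B=Ro.from_euler("xyz",[180,0,st["eef_rot"][2]],degrees=True)
    print((B*A.inv()).as_rotvec()); im=r.capture("wrist")
cv2.imwrite("pics/w2.png",im[:,:,::-1])
c,s=blob(im,150,120,350,300,lambda p:(p.mean(-1)<100)&(abs(p[...,0]-p[...,2])<25));print(c,s,onz("wrist",c,.118,st))
```

```text
2.7333 [ 0.4849806  -0.14892696  0.16444031] [-179.37732811    1.37260654 -170.68336478]
[0.00684552 0.02539954 0.00013018]
2.7833 [ 0.48515256 -0.1488627   0.16460913] [-179.37797057    1.40413848 -170.68356525]
[0.00674542 0.02594077 0.00013303]
[239.36732436 284.5821501 ] [   0  124  200   56 5423] [ 0.52698944 -0.16428903  0.118     ]
```

View pics/w2.png

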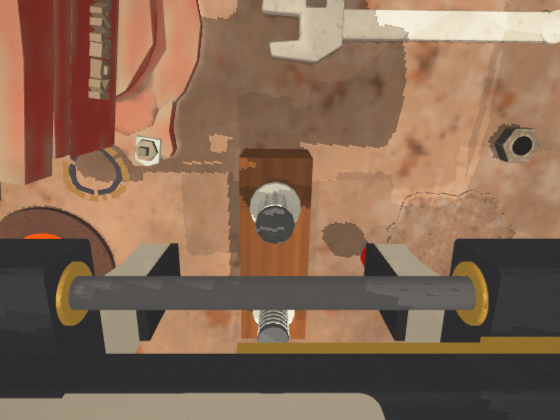

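Run:
```python
from h import *
st=r.get_state();im=cv2.imread("pics/w2.png")[:,:,::-1]
c,s=blob(im,250,195,300,246,lambda p:(p.mean(-1)<95)&(abs(p[...,0]-p[...,2])<25));print(c,s,onz("wrist",c,.118,st))
```

```text
[275.1350211 224.8871308] [  6  11  39  38 948] [ 0.48366221 -0.14862257  0.118     ]
```

Call:
carry_out:
  plan:
    - [0,0,0,0.0068,0.0255,0]
    - [0,0,0,0,0,0]

```text
time_s: 3.0
tcp_pos: [0.4854, -0.1487, 0.1656]
eef_rot: [180.0, 0.1, -170.6]
contact_force: [1.7, -0.7, 0.5]
gripper_width: 0.0878
```

Call:
carry_out:
  plan:
    - [-0.0018,0,-0.015,0,0,0]
    - [0,0,-0.02,0,0,0]
    - [0,0,-0.02,0,0,0]
    - [0,0,-0.012,0,0,0]
    - [0,0,0,0,0,0]
    - [0,0,0,0,0,0]

```text
time_s: 3.5
tcp_pos: [0.4861, -0.1488, 0.0992]
eef_rot: [-179.9, 0.6, -170.6]
contact_force: [-0.3, 0.2, -0.1]
gripper_width: 0.0877
```

Call:
carry_out:
  plan:
    - [-0.0025,0.0005,-0.006,0.002,0.012,0]
    - [0,0,-0.006,0,0,0]
    - [0,0,0,0,0,0]

```text
time_s: 3.75
tcp_pos: [0.4847, -0.1481, 0.0885]
eef_rot: [179.9, 0.1, -170.6]
contact_force: [-0.3, -0.2, 0.4]
gripper_width: 0.0877
```

Call:
carry_out:
  plan:
    - [-0.001,0,-0.001,0,0,0]
    - [0,0,0,0,0,0]
    - [0,0,0,0,0,0]
    - [0,0,0,0,0,0]
    - [0,0,0,0,0,0]
    - [0,0,0,0,0,0]
    - [0,0,0,0,0,0]
    - [0,0,0,0,0,0]
  fingers: 1
  force: 35

```text
time_s: 4.42
tcp_pos: [0.485, -0.1482, 0.0892]
eef_rot: [180.0, 0.3, -170.6]
contact_force: [0.0, -0.3, -0.2]
gripper_width: 0.0396
```

Call:
carry_out:
  plan:
    - [0,0,0,0,0,0]
    - [0,0,0,0,0,0]
    - [0,0,0,0,0,0]
    - [0,0,0,0,0,0]
    - [0,0,0,0,0,0]
    - [0,0,0,0,0,0]

```text
time_s: 4.92
tcp_pos: [0.485, -0.1482, 0.0892]
eef_rot: [180.0, 0.3, -170.6]
contact_force: [0.7, -0.2, -0.6]
gripper_width: 0.0231
```

Call:
carry_out:
  plan:
    - [0,0,0.01,0,0,0]
    - [0,0,0.012,0,0,0]
    - [0,0,0.015,0,0,0]
    - [0,0,0.02,0,0,0]
    - [0,0,0.03,0,0,0]
    - [0,0,0.03,0,0,0]
    - [0,0,0.02,0,0,0]
    - [0,0,0,0,0,0]
    - [0,0,0,0,0,0]

```text
time_s: 5.67
tcp_pos: [0.4815, -0.1482, 0.2354]
eef_rot: [179.9, 0.1, -170.6]
contact_force: [0.5, -0.1, -2.7]
gripper_width: 0.0237
```

Run:
```python
from h import *
st=r.get_state();print(st["tcp_pos"],st["eef_rot"],st["contact_force"])
im=r.capture("scene");cv2.imwrite("pics/s2.png",cv2.resize(im[120:370,200:450,::-1],None,fx=2.3,fy=2.3))
```

```text
[ 0.48148227 -0.14815651  0.23543492] [ 1.79914229e+02  5.82971355e-02 -1.70605013e+02] [ 0.48516114 -0.07694385 -2.74272269]
```

View pics/s2.png

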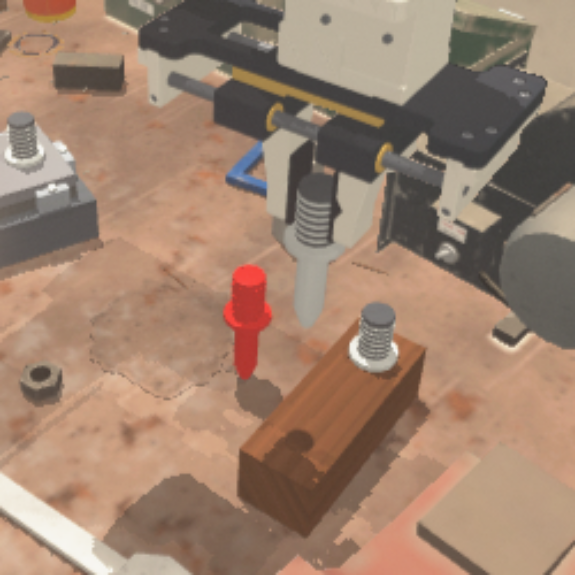

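Call:
carry_out:
  plan:
    - [0.003,0.03,0,0,0,0]
    - [0.003,0.036,0,0,0,0]
    - [0.003,0.036,0,0,0,0]
    - [0.003,0.036,0,0,0,0]
    - [0.003,0.036,0,0,0,0]
    - [0.003,0.036,0,0,0,0]
    - [0.003,0.036,0,0,0,0]
    - [0.003,0.036,0,0,0,0]
    - [0.003,0.036,0,0,0,0]
    - [0.003,0.03,0,0,0,0]
    - [0,0,0,0,0,0]
    - [0,0,0,0,0,0]

```text
time_s: 6.72
tcp_pos: [0.5012, 0.2125, 0.2209]
eef_rot: [-179.7, -1.3, -171.0]
contact_force: [-0.8, -0.9, -2.1]
gripper_width: 0.0232
```

Call:
carry_out:
  plan:
    - [0.004,0.02,0,0,-0.01,0]
    - [0.004,0.02,0,0,-0.01,0]
    - [0,0,0,0,0,0]
    - [0,0,0,0,0,0]

```text
time_s: 7.05
tcp_pos: [0.5072, 0.2512, 0.2161]
eef_rot: [-179.2, -0.6, -171.0]
contact_force: [-0.0, -0.2, -2.6]
gripper_width: 0.0231
```

Run:
```python
from h import *
import json
st=r.get_state();im=r.capture("wrist");cv2.imwrite("pics/w3.png",im[:,:,::-1])
json.dump({k:(v.tolist() if hasattr(v,'tolist') else v) for k,v in st.items()},open("w3.json","w"))
print(st["tcp_pos"],st["eef_rot"])
```

```text
[0.50722765 0.2511526  0.21605261] [-179.22806236   -0.56256061 -171.02840307]
```

View pics/w3.png

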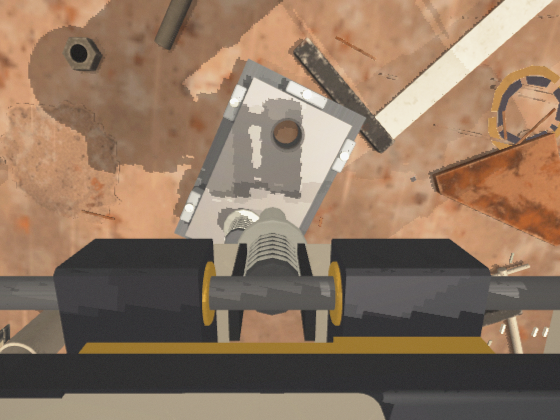

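Run:
```python
from h import *
import json
st=json.load(open("w3.json"));im=cv2.imread("pics/w3.png")
cv2.imwrite("pics/w3c.png",cv2.resize(im[110:260,210:330],None,fx=4,fy=4,interpolation=cv2.INTER_CUBIC))
for uv in [(287,133),(286,134)]: print(onz("wrist",uv,.066,st))
```

```text
[0.4562037  0.25296871 0.066     ]
[0.45714811 0.25227597 0.066     ]
```

View pics/w3c.png

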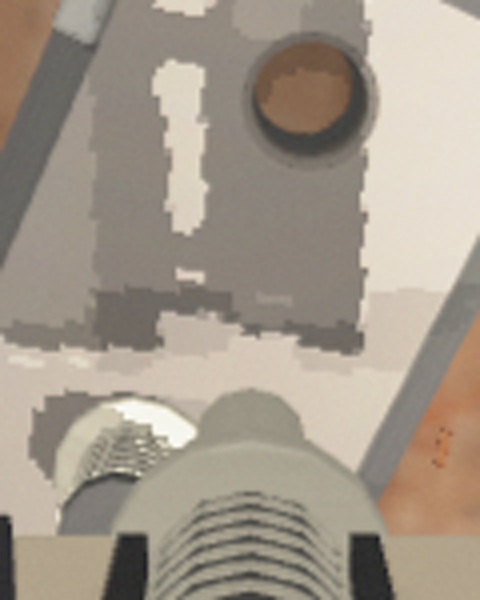

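Call:
carry_out:
  plan:
    - [-0.016,0.001,0,0.0148,-0.0075,0]
    - [-0.016,0.001,0,0,0,0]
    - [-0.014,0,-0.01,0,0,0]
    - [0,0,-0.01,0,0,0]
    - [0,0,0,0,0,0]
    - [0,0,0,0,0,0]

```text
time_s: 7.6
tcp_pos: [0.4592, 0.2464, 0.1935]
eef_rot: [-179.9, -0.2, -171.4]
contact_force: [-0.1, -0.8, -1.5]
gripper_width: 0.0233
```

Call:
carry_out:
  plan:
    - [0,0.007,0,0.001,-0.003,0]
    - [0,0,-0.015,0,0,0]
    - [0,0,-0.015,0,0,0]
    - [0,0,0,0,0,0]
    - [0,0,0,0,0,0]

```text
time_s: 8.02
tcp_pos: [0.4628, 0.2546, 0.1653]
eef_rot: [180.0, 0.2, -171.5]
contact_force: [-0.9, -1.1, -0.9]
gripper_width: 0.0232
```

Call:
carry_out:
  plan:
    - [-0.004,-0.001,0,0,0.003,0]
    - [0,0,0,0,0,0]
    - [0,0,0,0,0,0]

```text
time_s: 8.27
tcp_pos: [0.4597, 0.2543, 0.167]
eef_rot: [179.9, 0.1, -171.5]
contact_force: [-0.5, 0.3, -0.9]
gripper_width: 0.0232
```

Run:
```python
from h import *
st=r.get_state();print(st["tcp_pos"],st["eef_rot"])
a=r.capture("scene");b=r.capture("wrist")
a=cv2.resize(a[130:260,120:260],(560,520),interpolation=cv2.INTER_CUBIC)
cv2.imwrite("pics/s3.png",a[:,:,::-1]);cv2.imwrite("pics/w4.png",b[:,:,::-1])
```

```text
[0.45971989 0.25434473 0.16704   ] [ 1.79918456e+02  1.29535635e-01 -1.71538203e+02]
```

View pics/s3.png

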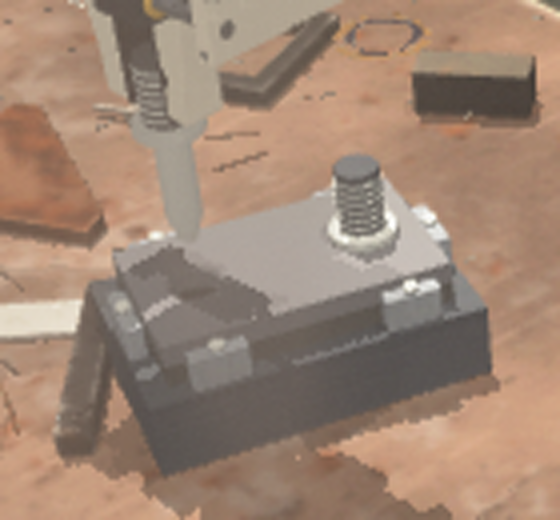

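View pics/w4.png

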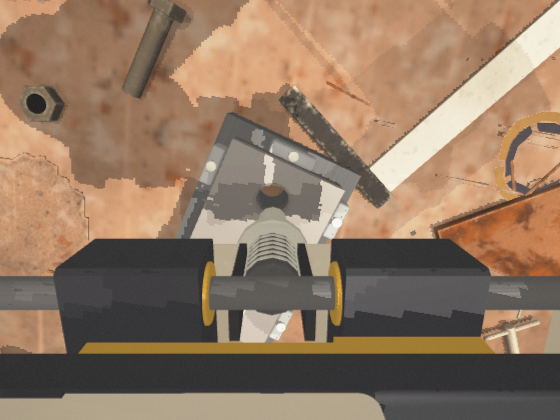

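```bash
python3 - <<'E'
from h import *
def proj(n,X):
    m=r.camera_model(n);c=np.array(m["R"])@X+m["t"];f=K(m);return np.round([m["cx"]+f*c[0]/c[2],m["cy"]+f*c[1]/c[2]],1)
st=r.get_state();x,y,z=st["tcp_pos"]
z0=z-.0752
for dz in (0,.014,.062,.068): 
    p=proj("scene",np.array([x-.0014,y-.0004,z0+dz]));print(dz,p,(p-[120,130])*4)
print(onz("scene",(167.3,190),z0), "hole axis pred", (x,y,z0))
print((proj("scene",np.array([.4575,.253,.066]))-[120,130])*4)
# wrist: hole now
print(onz("wrist",(272.5,196),.066,st))
E
python3 -c "
import cv2
a=cv2.imread('pics/w4.png');cv2.imwrite('pics/w4c.png',cv2.resize(a[150:270,212:332],None,fx=4.5,fy=4.5,interpolation=2))"
```

```text
0 [167.2 189. ] [188.8 236. ]
0.014 [166.1 183.1] [184.4 212.4]
0.062 [162.2 161.9] [168.8 127.6]
0.068 [161.7 159.1] [166.8 116.4]
[0.45649646 0.25090984 0.09183876] hole axis pred (np.float64(0.45972332063454857), np.float64(0.25435925345261545), np.float64(0.09183876152308122))
[196.4 280. ]
[0.45361385 0.25311131 0.066     ]
```

View pics/w4c.png

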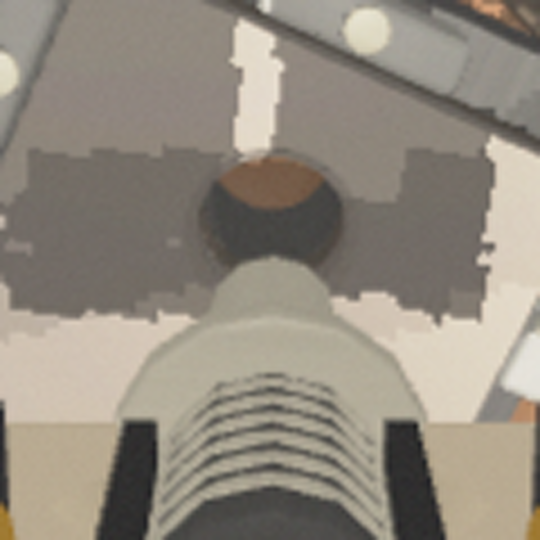

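Call:
carry_out:
  plan:
    - [-0.0017,-0.001,-0.005,0,0.002,0]
    - [0,0,-0.01,0,0,0]
    - [0,0,-0.01,0,0,0]
    - [0,0,0,0,0,0]
    - [0,0,0,0,0,0]

```text
time_s: 8.78
tcp_pos: [0.4577, 0.2532, 0.1399]
eef_rot: [179.8, 0.1, -171.5]
contact_force: [0.3, -0.1, -1.5]
gripper_width: 0.0233
```

Tip is now just at the mouth (about 0.065). I'll go on in small steps.

Call:
carry_out:
  plan:
    - [0,0,-0.008,0,0,0]
    - [0,0,-0.008,0,0,0]
    - [0,0,0,0,0,0]
    - [0,0,0,0,0,0]

```text
time_s: 9.12
tcp_pos: [0.4576, 0.253, 0.1214]
eef_rot: [179.9, 0.0, -171.5]
contact_force: [-0.5, 0.3, -1.7]
gripper_width: 0.0231
```

Call:
carry_out:
  plan:
    - [0,0,-0.008,0,0,0]
    - [0,0,-0.008,0,0,0]
    - [0,0,0,0,0,0]
    - [0,0,0,0,0,0]

```text
time_s: 9.45
tcp_pos: [0.4577, 0.2531, 0.1037]
eef_rot: [179.9, 0.0, -171.5]
contact_force: [0.7, 0.3, -1.9]
gripper_width: 0.0234
```

Call:
carry_out:
  plan:
    - [0,0,-0.008,0,0,0]
    - [0,0,-0.008,0,0,0]
    - [0,0,0,0,0,0]
    - [0,0,0,0,0,0]

```text
time_s: 9.78
tcp_pos: [0.4578, 0.2531, 0.0861]
eef_rot: [179.9, 0.0, -171.5]
contact_force: [0.2, -0.1, -1.4]
gripper_width: 0.0231
```

Call:
carry_out:
  plan:
    - [0,0,-0.003,0,0,0]
    - [0,0,-0.002,0,0,0]
    - [0,0,-0.001,0,0,0]
    - [0,0,0,0,0,0]
    - [0,0,0,0,0,0]

```text
time_s: 10.2
tcp_pos: [0.458, 0.2533, 0.0796]
eef_rot: [179.9, 0.0, -171.5]
contact_force: [0.0, 0.3, -1.3]
gripper_width: 0.0236
```

Call:
carry_out:
  plan:
    - [0,0,-0.0015,0,0,0]
    - [0,0,-0.001,0,0,0]
    - [0,0,0,0,0,0]

```text
time_s: 10.45
tcp_pos: [0.4584, 0.2536, 0.0797]
eef_rot: [179.9, 0.1, -171.5]
contact_force: [0.4, 0.3, -2.8]
gripper_width: 0.0232
```

Call:
carry_out:
  plan:
    - [-0.0005,-0.0005,-0.002,0,0,0]
    - [0,0,-0.001,0,0,0]
    - [0,0,0,0,0,0]

```text
time_s: 10.7
tcp_pos: [0.4588, 0.2538, 0.0796]
eef_rot: [179.8, 0.3, -171.4]
contact_force: [-0.0, 0.8, -1.0]
gripper_width: 0.0233
```

Run:
```python
from h import *
st=r.get_state();print(st["tcp_pos"],st["contact_force"])
a=r.capture("scene")
a=cv2.resize(a[130:260,120:260],(560,520),interpolation=cv2.INTER_CUBIC)
cv2.imwrite("pics/s4.png",a[:,:,::-1])
```

```text
[0.45878737 0.25383814 0.07959369] [-0.03994001  0.75001518 -1.00185219]
```

View pics/s4.png

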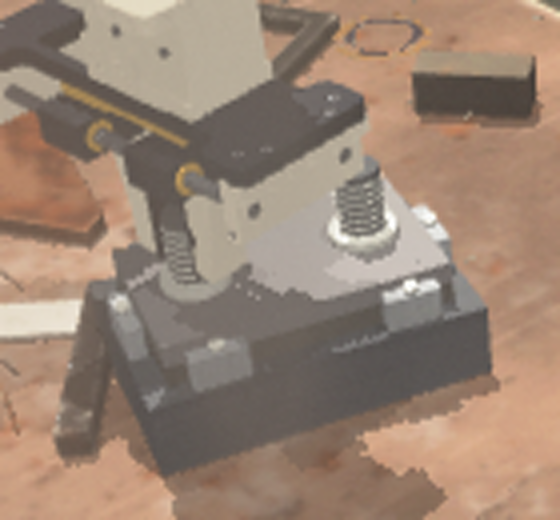

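Call:
carry_out:
  plan:
    - [0,0,0,0,0,0]
    - [0,0,0,0,0,0]
    - [0,0,0,0,0,0]
    - [0,0,0,0,0,0]
    - [0,0,0,0,0,0]
    - [0,0,0,0,0,0]
    - [0,0,0,0,0,0]
    - [0,0,0,0,0,0]
    - [0,0,0,0,0,0]
  fingers: -1

```text
time_s: 11.5
tcp_pos: [0.4596, 0.2544, 0.0791]
eef_rot: [179.7, 0.4, -171.4]
contact_force: [0.2, 0.1, -0.7]
gripper_width: 0.0779
```

Call:
carry_out:
  plan:
    - [0,0,0,0,0,0]
    - [-0.001,-0.001,0.01,0,0.004,0]
    - [0,0,0.02,0,0,0]
    - [0,0,0.03,0,0,0]
    - [0,0,0.035,0,0,0]
    - [0,0,0.035,0,0,0]
    - [0,-0.01,0.03,0,0,0]
    - [0,-0.035,0,0,0,0]
    - [0,-0.035,0,0,0,0]
    - [0,-0.035,0,0,0,0]
    - [0,-0.035,0,0,0,0]
    - [0,0,0,0,0,0]

```text
time_s: 12.5
tcp_pos: [0.4562, 0.0975, 0.2472]
eef_rot: [179.9, 0.2, -171.1]
contact_force: [-0.9, 0.2, -0.7]
gripper_width: 0.0878
```

Run:
```python
from h import *
st=r.get_state();print(st["tcp_pos"],st["contact_force"])
a0=r.capture("scene");b=r.capture("top");cv2.imwrite("pics/s5f.png",a0[:,:,::-1]);cv2.imwrite("pics/t5f.png",b[:,:,::-1])
a=cv2.resize(a0[150:250,130:250],(432,360),interpolation=cv2.INTER_CUBIC)
b=cv2.resize(b[200:300,165:255],(324,360),interpolation=cv2.INTER_CUBIC)
cv2.imwrite("pics/s5.png",np.hstack([a,b])[:,:,::-1])
```

```text
[0.45623941 0.0975189  0.24716423] [-0.90478533  0.19513484 -0.71599431]
```

View pics/s5.png

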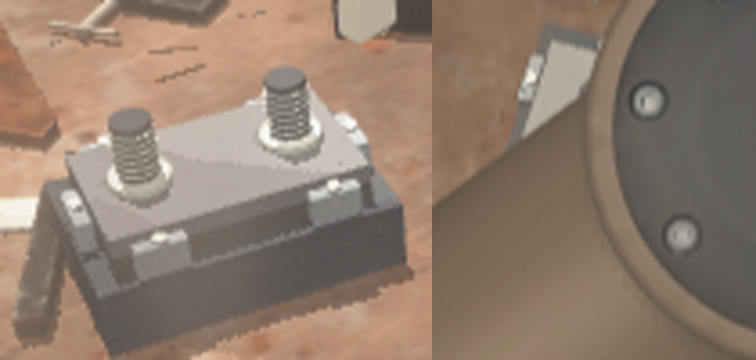

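View pics/s5f.png

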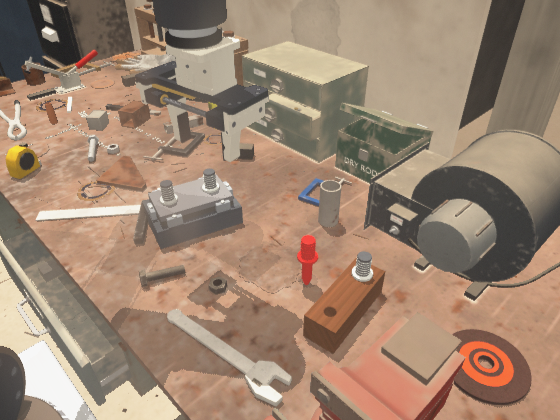

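The long pin stands in the open hole at scene (167,192), with its collar on the plate. It is upright and level with the fitted pin at (209,182). The short pin at (364,262) has not moved, and the gripper is clear.

Run:
```python
from plant import r
print(r.get_state()["qd"]); print(r.close_job())
```

```text
[ 1.880438    1.15911706  0.72023508 -0.06612863  0.23584919 -0.96672183]
the job is handed in; nothing more can be done
None
```

I took the long pin from the stand, the one with its shank showing above the block. I pushed it down through the open hole of both plates while still gripping it, then let go and backed the gripper away. The job was handed in after about 12.6 s on the robot's clock.

**Last checks:**
- **Height:** while held, the tip was about 4–5 mm above the table by my height estimate, and the tool would go no lower. No clear upward reaction force showed at contact, so I judged the seating from height and the pictures.
- **Placement:** the last scene picture shows the pin upright, its collar on the plate and looking the same as the fitted pin. The short pin, fitted pin, plates and red look-alike are where they were.

**Disagreements and gaps:**
- The cameras disagreed by up to about 3 mm. I went with the wrist camera, and the pin went in with no noticeable side force.
- The arm hid the fixture in the final top view, so that check gave nothing.
- I handed in with the joints still moving slightly, under 2 degrees/s, but the arm was well clear of everything.

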